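# Close up the coffee grinder and hold its lid at the run mark

### The arm

A 7-joint arm with a two-finger parallel gripper is mounted at the origin on a cart in front of the work surface, level with it; the furniture and walls round the work are solid. World frame = base frame: x ahead of the robot, y to its left, z up, the work surface at z = 0. Lengths are in m, angles in rad, forces in N, time in s.
With the tool pointing down it reaches from about 0.35 to 0.9 m from the base axis. Payload 19.9 kg.
Tool frame: the origin (TCP) lies midway between the tips of the shut fingers; the grasp point (between the pads) lies 19 mm behind it (pinch_z is the z of the grasp point in the tool frame, in m); z points along the fingers, y is the direction in which the jaws open and shut (so a half turn about z gives the same grasp; the last joint's range is limited). The gripper opens to 94 mm and grips with 3 to 60 N. Pads are 16 mm wide; open, the fingers measure 119 mm over their backs; the gripper's body (75 mm by 177 mm) begins 78 mm behind the grasp point.
Start: joints at [-1.228, 0.417, -0.01, 1.614, 0.005, 1.111, -0.053], TCP at [0.234, 0.58, 0.205] pointing down, gripper open.
Joint ranges: [-2.81, 2.81], [-0.39, 2.02], [-1.27, 1.25], [0.06, 2.57], [-1.19, 4.33], [0.19, 2], [-2.82, 2.82]. Speed limits (rad/s): [1.89, 1.89, 2.39, 2.39, 3.01, 3.01, 3.01].

### API

Orientations are given as a unit quaternion [w, x, y, z].
In Python, from rig import read_state, camera, get_calibration, hand_in, boxes_of, mark_of, pinch_z gives the robot as it stands.
- The arm moves only by the tool apply_moves, never from a script. Its argument "moves" is a list of rows, each an object of numbers: "tx", "ty", "tz": the shift along the world's x, y, z in mm; "rx", "ry", "rz": the turn, a rotation vector about the world's x, y, z in degrees; "hand": the gripper command: -1 is fully open, 1 is shut, values between are in proportion. A call has 1 to 20 rows; each row is the pose to reach, as a shift and turn from the pose commanded when the call began; what a row does not reach only later rows make up. A row lasts 1/12 s, in which the tool goes at most 41.7 mm and 7.16 degrees, less where a joint would pass 70% of its speed; a pose out of reach is approached as far as the arm can. A call with a gripper value outside its range is refused whole. The fingers move at their own pace and stop on an object; the grip force is fixed at half the most. Time passes only in rows, so rows that repeat a pose let the fingers close. It gives the time, the measured TCP pose, the force and the opening at its end, in the units of the state.
- read_state(): the state, without advancing time (a new reading comes with each control period).
- camera(name): name is "side" or "top" or "wrist"; returns (picture, depth): 400x640x3 uint8, red, green, blue; 400x640 float32, m along the optical axis (not along the pixel's ray), 0 where there is no reading.
- get_calibration(name): a dict with "camera_matrix" (3x3 intrinsics, pixels), "k1" (the pictures are not rectified: a ray, as slopes to the right and down, at radius r is drawn at 1 + k1 r^2 times it, then the intrinsics apply), "rvec" (rotation vector, rad) and "tvec" (3), from world to camera coordinates, as OpenCV has them. Camera axes: x right, y down, z forward; pixel columns grow to the right and rows downward; lengths in m; the calibration is good to about 2 mm. A picture is of the moment at which its call begins: read the wrist's pose just before it. get_calibration takes no time and is no camera call; for the wrist camera it gives the pose at the moment of the call.
- hand_in(): hands the job in, once; it reports no verdict.
Trained networks look in the newest picture that a camera, given by its name, has taken for a name from the list of things; names that differ only in an ending like _2 or _b are one class to them, and where a whole thing is asked for, a point or a joint stands for the part that bears it (a point fixed in the world has none). Each returns a list of dicts, best first, with "score" (0 to 1); they miss things now and then, are a little off and sometimes report something else, mostly with a low value. They report only what shows in the picture. A call takes as long as a camera call. They do not tell look-alikes from the thing itself.
- boxes_of(camera, query): "bbox" ([left, top, width, height] as shares, 0 to 1, of the picture: columns of its width, rows of its height, round what is visible of it).
- mark_of(camera, query): "at" ([column, row] as shares, 0 to 1, of the picture: columns of its width, rows of its height: a listed point, or the origin of a listed thing).
The state is a dict: "time_s": time; "joint_pos": joint angles; "joint_vel": joint speeds; "joint_efforts": joint torques, N m; "ee_pos": TCP position; "ee_rot": TCP orientation; "force": force on the tool from outside, world axes, zero at the start; "wrist_torque": the same for the moment, N m; "opening": finger opening in m.
Only numpy, scipy, OpenCV 4.12 (cv2) and the standard library are available. Lean on these libraries where they do the work, as an engineer would, in place of code of your own. Each camera call takes 0.05 s, during which the arm holds its last target.

### The job

The small coffee grinder on the desk has been filled: get it running. First push its open drawer fully shut, then set the loose lid into the collar on top with its two side stubs down through the collar's two notches, and twist it clockwise (seen from above) against the spring by about an eighth of a turn, to the two-rib run mark, well short of the lock click. Keep hold of the lid there: the program finishes while still gripping the lid and holding it at the run mark; leave the other things on the desk where they are.

Things in the scene. Friction and masses are not known exactly. Their poses are not given: they have to be found in the camera images.
- grinder_mouth (a point): Centre of the collar mouth on top of the fixed grey grinder, level with the collar's top, 145 mm above the desk. z up; -x is the way its drawer opens. Base: box 112 mm wide, 75 mm high, front 62 mm ahead (-x) of this axis, back 58 mm behind; on it a round hopper 102 mm across. The collar's lip is 6.5 mm thick with a round hole 72 mm across and two entry notches.
- notch (a point): Outer end of one entry notch, level with the collar's top, at the collar's -x side, 43 mm from its axis; the other is opposite (+x). Each is 13.5 mm wide along y; below the lip is a free channel. Raised black rim ribs: one at each notch (entry), two centred 45 deg clockwise of it (run), three centred 94 deg clockwise (locked). All is alike after half a turn.
- run_mark (a point): Run mark: midpoint between two raised black ribs on the collar's rim, 47 mm from its axis, 45 deg clockwise (from above) of the -x notch. There is a like mark on the opposite side. The lid's grip bar points at both when the lid is at the run mark.
- drawer_pull (a point): Centre of the front face of the drawer's round pull knob: 22 mm across, 38 mm above the desk. Axes as the grinder's: the drawer opens along -x, shuts along +x. Shut, this point is 90 mm ahead (-x) of the grinder's axis and 20 mm proud of the 100 x 48 mm drawer front. The slide rubs with about 1.2 N and stays where it is left.
- drawer (a joint): Drawer opening in m: 0 is fully shut (a hard stop), grows as it is pulled out toward -x of the grinder; up to 0.065.
- lid_center (a point): Centre of the loose black lid (54 mm high, about 0.11 kg, standing upright), 27 mm above its underside; z up. A plug 68 mm across, 16 mm high; then a disc 87 mm across up to 24 mm; then an upright grip bar 62 mm long (along x), 14 mm thick (y), 30 mm high. Alike after half a turn. Seated, the disc rests on the collar, this point 11 mm above the collar's top.
- lid_stub (a point): Outermost point of one of the lid's two round stubs (10 mm across, 7 mm high), at the plug's lower edge on the lid's +x side, 41 mm from its axis and 3.5 mm above its underside; the other is opposite (-x). Both are in line with the grip bar. They fit the notches with about 1.75 mm to spare each side; once down, the lid turns only clockwise.
- ring (a joint): Clockwise angle (rad, from above) of the sprung drive ring in the collar, pushed round by the stubs of the seated lid; 0 at entry, follows the lid after 0.04 to 0.12 rad of play, about 0.7 with the lid on the run mark. Its spring pushes back (0.035 N m at 0, 0.09 at the run mark): a lid let go turns back. From about 1.25 the stubs meet the lock pawls, then it clicks.
- mug: Bystander: orange mug with handle, 101 mm high, 81 mm across; origin under its body. It and the lid stand one on the left, one on the right.
- calculator: Bystander: desk calculator, 150 x 100 x 21 mm; origin at its underside.
- tape: Bystander: roll of tape lying flat, 106 mm across, 25 mm high; origin at its underside.
- hole_punch: Bystander: hole punch, 104 x 110 x 62 mm; origin at its underside.
- pen: Bystander: pen lying flat, 135 mm long, 16 mm thick; origin at its underside.
- ring_mark (a point): Point on the drive ring inside the collar, on its axis and level with the collar's top; its x axis lies along the lid's stubs when the ring carries the lid (along the notches at 0). Only for checking.
There are look-alikes about, which are no part of the job. Leave any purple look-alike of the part that bears lid_center alone.

How it is judged:
On the way, in this order (a step that is already met when the one before it is completed fails the run):
1. the drawer is pushed shut (within 4 mm) (value of joint drawer below 0.004 m), for 0.2 s.
2. the lid sits level in the collar, not yet twisted far (z of lid_center in the frame of grinder_mouth between 0.006 and 0.0145 m and horizontal distance between lid_center and grinder_mouth below 0.005 m and angle between lid_center's own z axis and vertical below 0.08 rad and value of joint ring below 0.5 rad), for 0.2 s.
3. the seated lid is twisted to the run mark against the spring (z of lid_center in the frame of grinder_mouth between 0.006 and 0.0145 m and horizontal distance between lid_center and grinder_mouth below 0.005 m and angle between lid_center's own z axis and vertical below 0.08 rad and value of joint ring above 0.5 rad), for 0.1 s.
At the end, for the whole second after the job is handed in: Drawer shut within 5 mm; lid seated in the collar (centred within 5 mm, level, disc on the collar within about 4 mm), twisted clockwise so that the drive ring reads 0.5 to 0.95 rad (run mark) and at rest there, stubs against the ring's dogs, and still held by the fingers (all of step 3 and value of joint drawer below 0.005 m and value of joint ring below 0.95 rad and velocity of joint ring between -0.1 and 0.1 rad/s and angle between the x axis of lid_center and the x axis of ring_mark, either way round below 0.25 rad and contact force between the fingers and lid above 1 N); the arm keeps its last pose, push and grip.
It fails at once if the lid is twisted on toward the lock click (drive ring past 1.2 rad) (value of joint ring above 1.2 rad).
It fails at once if the mug, calculator, tape, hole punch or pen is shoved more than 30 mm (distance of any of mug, calculator, tape, hole_punch, pen from where it was at the start of the episode above 0.03 m).
It also fails if it takes over 58 s, if anything falls off the work surface, if the arm or the gripper's body presses on something with over 40 N, if the wrist force passes 120 N, or if a joint passes its speed limit or range.

## Working session

There is one attempt and no reset: what is moved stays moved. The work goes in short steps, Python scripts to look and compute and a tool call to move; the robot and the scene stay as the last step left them, time stands still between calls to the robot, and variables do not carry over. Pictures are saved under pics/ and viewed, and the job is handed in when it is done.

Besides the shell and the picture viewer there is one more tool, called after "Request:" in YAML: its name, and indented under it one key for each argument. apply_moves: Moves the arm, as the interface text tells. Its arguments: {"type":"object","properties":{"moves":{"type":"array","items":{"type":"object","properties":{"tx":{"type":"number"},"ty":{"type":"number"},"tz":{"type":"number"},"rx":{"type":"number"},"ry":{"type":"number"},"rz":{"type":"number"},"hand":{"type":"number"}}}}},"required":["moves"]}

```bash
mkdir -p pics; ls
cat > h.py <<'E'
import numpy as np, cv2
from rig import *
def save(img,n): cv2.imwrite('pics/'+n,img[:,:,::-1])
def ray(cal,u,v):
    K=np.array(cal['camera_matrix']);k1=cal['k1']
    d=cv2.undistortPoints(np.array([[[u,v]]],float),K,np.array([k1,0,0,0,0.]))[0,0]
    return d
def toworld(cal,u,v,z):
    d=ray(cal,u,v);R=cv2.Rodrigues(np.array(cal['rvec'],float))[0];t=np.array(cal['tvec'],float).ravel()
    return R.T@(np.array([d[0]*z,d[1]*z,z])-t)
def atheight(cal,u,v,h):
    d=ray(cal,u,v);R=cv2.Rodrigues(np.array(cal['rvec'],float))[0];t=np.array(cal['tvec'],float).ravel()
    c=-R.T@t; w=R.T@np.array([d[0],d[1],1]); s=(h-c[2])/w[2]; return c+s*w
def cloud(cal,dep):
    K=np.array(cal['camera_matrix']);H,W=dep.shape
    uv=np.stack(np.meshgrid(np.arange(W),np.arange(H)),-1).reshape(-1,1,2).astype(float)
    d=cv2.undistortPoints(uv,K,np.array([cal['k1'],0,0,0,0.]))[:,0]
    R=cv2.Rodrigues(np.array(cal['rvec'],float))[0];t=np.array(cal['tvec'],float).ravel()
    z=dep.reshape(-1,1); P=np.hstack([d*z,z])
    return ((P-t)@R).reshape(H,W,3)
def proj(cal,P):
    return cv2.projectPoints(np.array(P,float).reshape(-1,1,3),np.array(cal['rvec'],float),np.array(cal['tvec'],float),np.array(cal['camera_matrix']),np.array([cal['k1'],0,0,0,0.]))[0][:,0]
E
python3 - <<'E'
from h import *
s=read_state();print(s['time_s'],s['ee_pos'],s['ee_rot'],s['opening'],pinch_z)
for n in ['top','side']:
    im,d=camera(n);save(im,n+'0.png');np.save(n+'0.npy',d)
    cal=get_calibration(n);print(n,np.round(-cv2.Rodrigues(np.array(cal['rvec']))[0].T@np.array(cal['tvec']).ravel(),3))
    qs=['lid_center','lid_stub','grinder_mouth','notch','run_mark','drawer_pull']
    for q in qs:
        for m in mark_of(n,q)[:3]:
            u,v=m['at'][0]*640,m['at'][1]*400
            z=d[int(v),int(u)]
            print(q,round(m['score'],2),round(u,1),round(v,1),np.round(toworld(cal,u,v,z),3))
E
```

```text
pics
0.0 [0.23384308 0.57919729 0.2048337 ] [-7.74322791e-05  1.90673153e-01  9.81653385e-01 -6.11579283e-04] 0.0941305377979602 -0.0188
top [0.432 0.051 1.633]
lid_center 0.91 394.7 242.1 [ 0.396 -0.208  0.054]
lid_center 0.87 440.7 200.0 [ 0.529 -0.35   0.053]
lid_stub 0.92 440.4 189.2 [ 0.564 -0.354  0.036]
lid_stub 0.72 278.0 245.6 [0.376 0.152 0.015]
lid_stub 0.55 382.2 243.2 [ 0.391 -0.177  0.002]
grinder_mouth 0.82 349.9 180.4 [ 0.576 -0.061  0.129]
notch 0.8 349.4 192.3 [ 0.541 -0.06   0.126]
notch 0.35 204.5 175.9 [0.589 0.389 0.028]
run_mark 0.71 340.0 195.2 [ 0.53  -0.031  0.15 ]
drawer_pull 0.62 354.2 224.6 [ 0.447 -0.083  0.047]
side [0.585 1.23  1.134]
lid_center 0.81 342.6 174.9 [ 0.406 -0.205  0.037]
lid_center 0.49 313.1 158.7 [ 0.513 -0.336  0.026]
lid_stub 0.72 302.2 159.8 [ 0.557 -0.332  0.025]
lid_stub 0.69 347.4 182.9 [ 0.389 -0.185  0.013]
lid_stub 0.61 339.7 196.8 [ 0.425 -0.119  0.   ]
grinder_mouth 0.81 299.7 180.7 [ 0.573 -0.074  0.119]
notch 0.68 311.0 176.8 [ 0.533 -0.072  0.136]
run_mark 0.58 311.0 183.5 [ 0.536 -0.028  0.142]
drawer_pull 0.72 339.5 195.7 [ 0.425 -0.129 -0.002]
```

Run:
```python
import cv2
a=cv2.imread('pics/top0.png');cv2.imwrite('pics/topc.png',cv2.resize(a[130:290,180:480],None,fx=2.66,fy=2.66,interpolation=cv2.INTER_CUBIC))
a=cv2.imread('pics/side0.png');cv2.imwrite('pics/sidec.png',cv2.resize(a[120:270,220:440],None,fx=3.6,fy=3.6,interpolation=cv2.INTER_CUBIC))
```

```text
(no output)
```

View pics/top0.png

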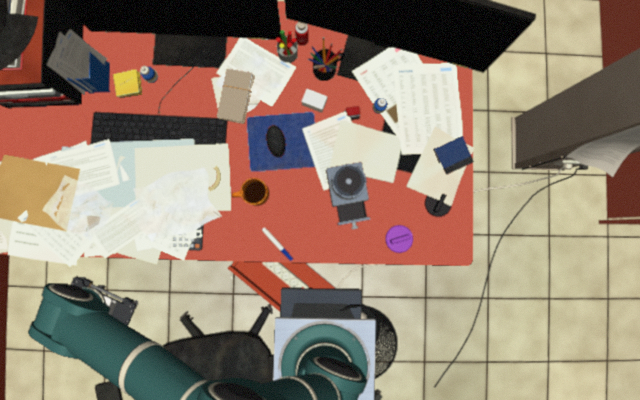

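View pics/topc.png

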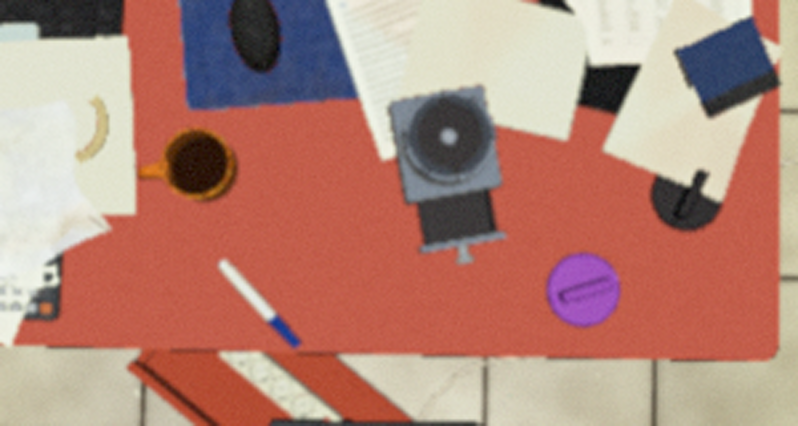

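View pics/sidec.png

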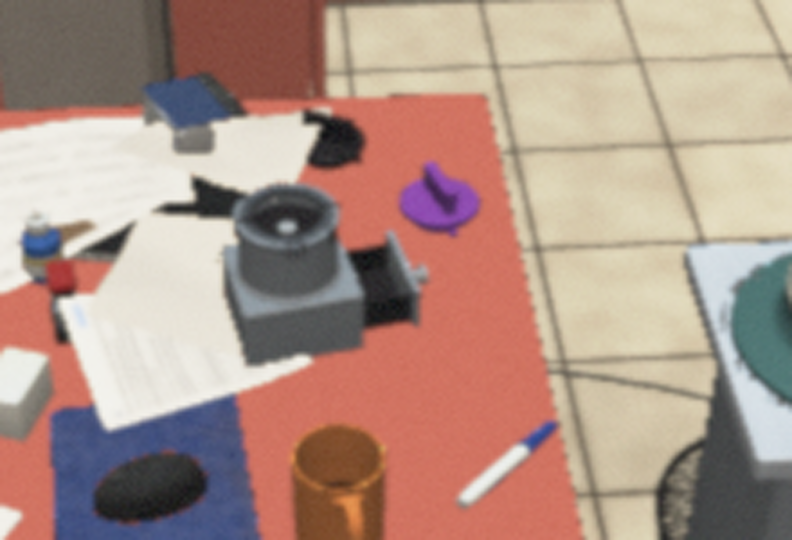

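The two lid-like things are the purple one at (399,239) and the black one at (438,203) in the top view. The black one fits; the purple one is to be left alone. A paper edge seems to overlap it, so I'll enlarge it and check the depth.

Run:
```python
from h import *
a=cv2.imread('pics/top0.png');b=cv2.imread('pics/side0.png')
c1=cv2.resize(a[180:225,410:480],(560,360),interpolation=cv2.INTER_CUBIC)
cv2.imwrite('pics/lidc.png',c1)
d=np.load('top0.npy');cal=get_calibration('top');P=cloud(cal,d)
print((P[180:222:2,420:460:2,2]*1000).astype(int))
# grinder: collar top points
m=(P[...,2]>0.138)&(P[...,2]<0.155)&(abs(P[...,0]-.57)<.1)&(abs(P[...,1]+.06)<.1)
q=P[m];print(len(q),q.min(0),q.max(0));
(c,r)=cv2.minEnclosingCircle(q[:,:2].astype(np.float32));print('collar',c,r)
m=(P[...,2]>0.065)&(P[...,2]<0.085)&(abs(P[...,0]-.56)<.1)&(abs(P[...,1]+.06)<.1)
q=P[m];print(cv2.minAreaRect(q[:,:2].astype(np.float32)),len(q))
m=(P[...,2]>0.042)&(P[...,2]<0.085)&(abs(P[...,0]-.55)<.2)&(abs(P[...,1]+.35)<.1)
q=P[m];print(len(q),q.mean(0))
```

```text
[[16 21 14 13 18 10 18 11 24 24 20 29 19 24 16 17 13  7 10 14]
 [11 17 15 14 21 22 26 23 17 26 25 28 26 24 20 23 21 16 13 10]
 [16 16 18 19 25 22 22 22 31 26 20 25 20 24 25 18 21 19 17 17]
 [21 25 19 24 22 29 25 33 31 27 26 39 26 29 26 19 16 18 15  0]
 [22 21 23 24 27 30 22 32 29 39 36 31 27 27 28 24 21 21 24  2]
 [22 27 23 27 26 30 31 34 24 38 39 33 31 28 28 30 27 26 18  0]
 [21 27 25 27 29 33 31 27 25 31 38 32 37 33 25 27 25 19  4  3]
 [-3  0 23 31 29 37 35 38 35 42 32 46 53 35 30 36 25 29  1  6]
 [ 0  5  2 -2 18 33 36 35 37 39 42 59 58 53 35 27 26 31 -7  2]
 [ 0  4  0 28 27 22 22 42 38 43 46 54 53 36 32 36 36 -1  1  2]
 [ 2  4  0 27 18 12 25 22 29 34 53 54 60 40 37 35 35  5  5  9]
 [ 2  6  0 27 26 20 26 27 28 42 57 55 40 39 36 36 41  7 -7 -4]
 [ 0  0  0 22 22 21 19 23 35 51 56 53 22 22 38 36 -3  2  1 -4]
 [-4  2 -1 25 32 26 26 23 50 50 52 28 22 24 21 24  0  0  6  1]
 [ 3 -3  0 27 21 23 23 31 47 57 32 27 27 33 24 22  3  3  1  2]
 [ 0  1  4 20 26 26 22 44 58 58 25 19 23 29 26 -1  2  2  1 -1]
 [ 6  4  0  8 -4 24 24 24 24 22 22 27 27 23 -3  1  2 -1  3  4]
 [-3  0 -7  5  0  3 27 22 26 23 20 30 22 -1  6  2 -3 -3  1 -4]
 [ 4  3  0 -1  2  5  3  0  0 17 20 -4 -2  1  1  0  5  1 -8 -3]
 [ 1  3 -1  0  5  1  4  3 -3 -1 -3  0 -1  4 -7 -1  3  4  3  2]
 [ 0 -1  4  2 -3 -1 -1  5  0 -6  0  0 -3 -1  4  0  4  5  5 -3]]
454 [ 0.52294571 -0.10725787  0.13808115] [ 0.62339111 -0.00726618  0.15300925]
collar (0.5727121233940125, -0.05730358883738518) 0.05176769942045212
((0.542626678943634, -0.06361131370067596), (0.17833144962787628, 0.1124798133969307), 11.44820785522461) 475
1014 [ 0.65196067 -0.38466861  0.05622882]
```

View pics/lidc.png

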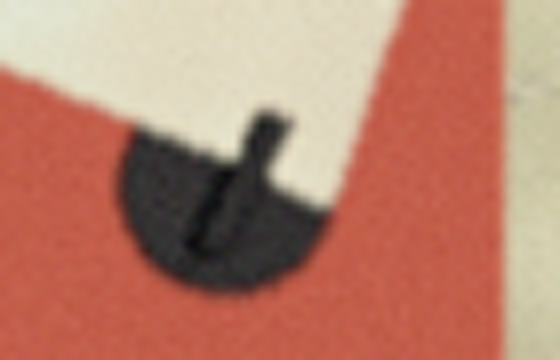

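The real lid is the black disc with its bar, with a sheet lying over its far half. The disc reads z≈24 mm and the bar top z≈55 mm, as they should. Next I'll go over for a close look at the grinder and lid.

Request:
apply_moves:
  moves:
    - {"tx":20,"ty":-30,"tz":30,"rz":5}
    - {"tx":180,"ty":-690,"tz":170,"rz":33,"hand":1}
    - {"tx":180,"ty":-690,"tz":170,"rz":33,"hand":1}
    - {"tx":180,"ty":-690,"tz":170,"rz":33,"hand":1}
    - {"tx":180,"ty":-690,"tz":170,"rz":33,"hand":1}
    - {"tx":180,"ty":-690,"tz":170,"rz":33,"hand":1}
    - {"tx":180,"ty":-690,"tz":170,"rz":33,"hand":1}
    - {"tx":180,"ty":-690,"tz":170,"rz":33,"hand":1}
    - {"tx":180,"ty":-690,"tz":170,"rz":33,"hand":1}
    - {"tx":180,"ty":-690,"tz":170,"rz":33,"hand":1}
    - {"tx":180,"ty":-690,"tz":170,"rz":33,"hand":1}
    - {"tx":180,"ty":-690,"tz":170,"rz":33,"hand":1}
    - {"tx":180,"ty":-690,"tz":170,"rz":33,"hand":1}
    - {"tx":180,"ty":-690,"tz":170,"rz":33,"hand":1}
    - {"tx":180,"ty":-690,"tz":170,"rz":33,"hand":1}
    - {"tx":180,"ty":-690,"tz":170,"rz":33,"hand":1}
    - {"tx":180,"ty":-690,"tz":170,"rz":33,"hand":1}
    - {"tx":180,"ty":-690,"tz":170,"rz":33,"hand":1}
    - {"tx":180,"ty":-690,"tz":170,"rz":33,"hand":1}
    - {"tx":180,"ty":-690,"tz":170,"rz":33,"hand":1}

```text
$.moves[0]: bad value
```

```bash
cat > look.py <<'E'
from h import *
import sys
def look(name,qs):
    s=read_state();cal=get_calibration('wrist');im,d=camera('wrist');save(im,name+'.png');np.save(name+'.npy',d)
    import pickle;pickle.dump(cal,open(name+'.pkl','wb'))
    print(round(s['time_s'],2),np.round(s['ee_pos'],4),np.round(s['ee_rot'],4),np.round(s['joint_pos'],2),s['opening'])
    print('cam',np.round(-cv2.Rodrigues(np.array(cal['rvec']))[0].T@np.array(cal['tvec']).ravel(),3))
    for q,h in qs:
        for m in mark_of('wrist',q)[:3]:
            u,v=m['at'][0]*640,m['at'][1]*400
            z=d[min(399,int(v)),min(639,int(u))]
            print(q,round(m['score'],2),round(u,1),round(v,1),'depth',np.round(toworld(cal,u,v,z),3),'height',np.round(atheight(cal,u,v,h),4))
if __name__=='__main__':
    H=dict(lid_center=.027,lid_stub=.0035,grinder_mouth=.145,notch=.145,run_mark=.145,drawer_pull=.038)
    look(sys.argv[1],[(q,H[q]) for q in sys.argv[2:]])
E
python3 look.py w1 lid_center grinder_mouth notch run_mark drawer_pull
```

```text
0.7 [0.234  0.5795 0.2054] [ 0.      0.1907  0.9816 -0.    ] [-1.23  0.42 -0.01  1.61  0.    1.11 -0.05] 0.09425424303028147
cam [0.17  0.606 0.385]
```

View pics/w1.png

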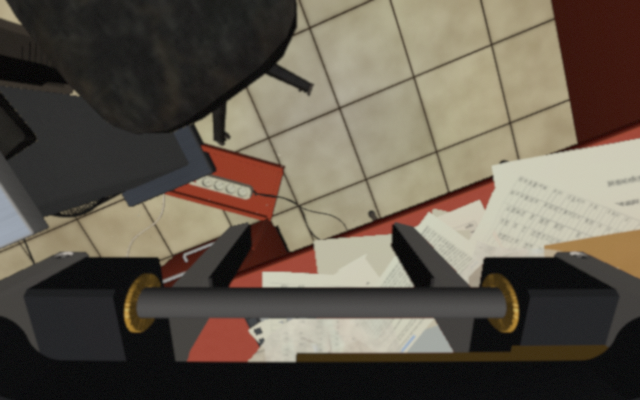

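Request:
apply_moves:
  moves:
    - {"tx":60,"ty":-250,"tz":150,"rx":0,"ry":0,"rz":-70,"hand":1}
    - {"tx":60,"ty":-250,"tz":150,"rx":0,"ry":0,"rz":-70,"hand":1}
    - {"tx":60,"ty":-250,"tz":150,"rx":0,"ry":0,"rz":-70,"hand":1}
    - {"tx":60,"ty":-250,"tz":150,"rx":0,"ry":0,"rz":-70,"hand":1}
    - {"tx":120,"ty":-500,"tz":180,"rx":0,"ry":0,"rz":-146,"hand":1}
    - {"tx":120,"ty":-500,"tz":180,"rx":0,"ry":0,"rz":-146,"hand":1}
    - {"tx":120,"ty":-500,"tz":180,"rx":0,"ry":0,"rz":-146,"hand":1}
    - {"tx":120,"ty":-500,"tz":180,"rx":0,"ry":0,"rz":-146,"hand":1}
    - {"tx":120,"ty":-500,"tz":180,"rx":0,"ry":0,"rz":-146,"hand":1}
    - {"tx":120,"ty":-500,"tz":180,"rx":0,"ry":0,"rz":-146,"hand":1}
    - {"tx":150,"ty":-720,"tz":200,"rx":0,"ry":0,"rz":-146,"hand":1}
    - {"tx":150,"ty":-720,"tz":200,"rx":0,"ry":0,"rz":-146,"hand":1}
    - {"tx":150,"ty":-720,"tz":200,"rx":0,"ry":0,"rz":-146,"hand":1}
    - {"tx":150,"ty":-720,"tz":200,"rx":0,"ry":0,"rz":-146,"hand":1}
    - {"tx":150,"ty":-720,"tz":200,"rx":0,"ry":0,"rz":-146,"hand":1}
    - {"tx":150,"ty":-720,"tz":200,"rx":0,"ry":0,"rz":-146,"hand":1}
    - {"tx":150,"ty":-720,"tz":200,"rx":0,"ry":0,"rz":-146,"hand":1}
    - {"tx":150,"ty":-720,"tz":200,"rx":0,"ry":0,"rz":-146,"hand":1}
    - {"tx":150,"ty":-720,"tz":200,"rx":0,"ry":0,"rz":-146,"hand":1}
    - {"tx":150,"ty":-720,"tz":200,"rx":0,"ry":0,"rz":-146,"hand":1}

```text
time_s: 2.67
ee_pos: [0.384, -0.1448, 0.4063]
ee_rot: [0.0, 0.992, 0.123, 0.001]
force: [0.2, 0.6, 0.3]
opening: 0.0006
```

```bash
python3 look.py w2 lid_center grinder_mouth notch run_mark drawer_pull
```

```text
2.67 [ 0.384  -0.1448  0.4063] [1.000e-04 9.925e-01 1.226e-01 8.000e-04] [-0.54 -0.2   0.7   1.81  0.13  1.49 -1.19] 0.0005502130663828891
cam [ 0.453 -0.127  0.586]
lid_center 0.93 362.3 164.7 depth [ 0.407 -0.219  0.055] height [ 0.4048 -0.2237  0.027 ]
lid_center 0.88 439.5 121.3 depth [ 0.519 -0.341  0.035] height [ 0.5203 -0.3435  0.027 ]
grinder_mouth 0.75 294.3 23.9 depth [ 0.586 -0.054  0.126] height [ 0.5809 -0.057   0.145 ]
notch 0.59 292.7 60.2 depth [ 0.538 -0.063  0.127] height [ 0.5347 -0.0652  0.145 ]
run_mark 0.9 270.2 52.3 depth [ 0.537 -0.032  0.145] height [ 0.5371 -0.0319  0.145 ]
run_mark 0.63 441.7 120.9 depth [ 0.52  -0.342  0.041] height [ 0.5075 -0.301   0.145 ]
drawer_pull 0.69 297.2 130.3 depth [ 0.438 -0.086  0.049] height [ 0.4381 -0.0853  0.038 ]
```

View pics/w2.png

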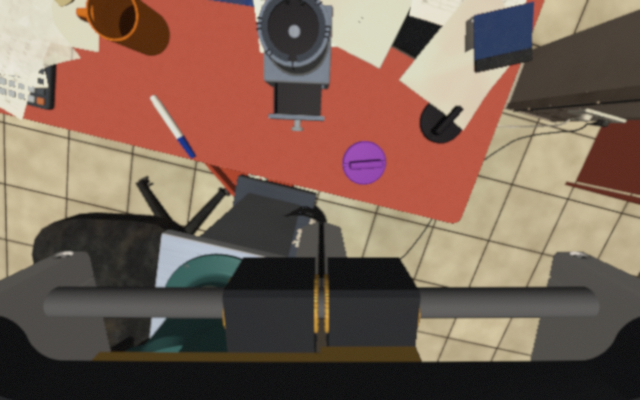

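Wrist view: the knob is at (297,128), the collar at (293,28), the black lid at (441,122) and the purple one at (364,162). The yaw estimates agree at about 11°. Next I'll push the drawer.

Request:
apply_moves:
  moves:
    - {"tx":5,"ty":30,"tz":-40,"rx":0,"ry":0,"rz":-2.6,"hand":1}
    - {"tx":8,"ty":51,"tz":-80,"rx":0,"ry":0,"rz":-2.6,"hand":1}
    - {"tx":8,"ty":51,"tz":-371,"rx":0,"ry":0,"rz":-2.6,"hand":1}
    - {"tx":8,"ty":51,"tz":-371,"rx":0,"ry":0,"rz":-2.6,"hand":1}
    - {"tx":8,"ty":51,"tz":-371,"rx":0,"ry":0,"rz":-2.6,"hand":1}
    - {"tx":8,"ty":51,"tz":-371,"rx":0,"ry":0,"rz":-2.6,"hand":1}
    - {"tx":8,"ty":51,"tz":-371,"rx":0,"ry":0,"rz":-2.6,"hand":1}
    - {"tx":8,"ty":51,"tz":-371,"rx":0,"ry":0,"rz":-2.6,"hand":1}
    - {"tx":8,"ty":51,"tz":-371,"rx":0,"ry":0,"rz":-2.6,"hand":1}
    - {"tx":8,"ty":51,"tz":-371,"rx":0,"ry":0,"rz":-2.6,"hand":1}
    - {"tx":8,"ty":51,"tz":-371,"rx":0,"ry":0,"rz":-2.6,"hand":1}
    - {"tx":8,"ty":51,"tz":-371,"rx":0,"ry":0,"rz":-2.6,"hand":1}

```text
time_s: 3.97
ee_pos: [0.3918, -0.0893, 0.0346]
ee_rot: [0.0, 0.994, 0.107, -0.001]
force: [-0.2, 0.4, -0.3]
opening: 0.0004
```

```bash
python3 look.py w3 drawer_pull grinder_mouth notch
```

```text
3.97 [ 0.3918 -0.0893  0.0346] [ 0.000e+00  9.942e-01  1.071e-01 -6.000e-04] [-0.39  0.37  0.62  2.29 -0.39  0.58 -0.83] 0.0003997278394779259
cam [ 0.462 -0.074  0.215]
drawer_pull 0.67 328.6 171.2 depth [ 0.438 -0.084  0.049] height [ 0.4368 -0.0844  0.038 ]
```

View pics/w3.png

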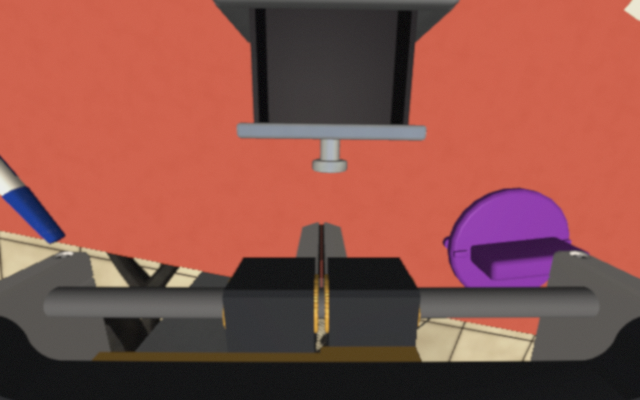

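The knob sits at (329,168), almost straight ahead of the fingers at (322,230). Now to push.

Request:
apply_moves:
  moves:
    - {"tx":15,"ty":0,"tz":0,"rx":0,"ry":0,"rz":-0.8,"hand":1}
    - {"tx":28,"ty":2,"tz":0,"rx":0,"ry":0,"rz":-0.8,"hand":1}
    - {"tx":36,"ty":3,"tz":0,"rx":0,"ry":0,"rz":-0.8,"hand":1}
    - {"tx":43,"ty":5,"tz":0,"rx":0,"ry":0,"rz":-0.8,"hand":1}
    - {"tx":50,"ty":6,"tz":0,"rx":0,"ry":0,"rz":-0.8,"hand":1}
    - {"tx":57,"ty":8,"tz":0,"rx":0,"ry":0,"rz":-0.8,"hand":1}
    - {"tx":64,"ty":9,"tz":0,"rx":0,"ry":0,"rz":-0.8,"hand":1}
    - {"tx":71,"ty":10,"tz":0,"rx":0,"ry":0,"rz":-0.8,"hand":1}
    - {"tx":77,"ty":12,"tz":0,"rx":0,"ry":0,"rz":-0.8,"hand":1}
    - {"tx":82,"ty":13,"tz":0,"rx":0,"ry":0,"rz":-0.8,"hand":1}
    - {"tx":86,"ty":13,"tz":0,"rx":0,"ry":0,"rz":-0.8,"hand":1}
    - {"tx":86,"ty":13,"tz":0,"rx":0,"ry":0,"rz":-0.8,"hand":1}

```text
time_s: 5.17
ee_pos: [0.4776, -0.0764, 0.0341]
ee_rot: [-0.0, 0.995, 0.099, -0.001]
force: [-4.4, 2.0, 0.4]
opening: 0.0004
```

Request:
apply_moves:
  moves:
    - {"tx":2,"ty":0,"tz":0,"rx":0,"ry":0,"rz":0,"hand":1}
    - {"tx":4,"ty":1,"tz":0,"rx":0,"ry":0,"rz":0,"hand":1}
    - {"tx":5,"ty":1,"tz":0,"rx":0,"ry":0,"rz":0,"hand":1}

```text
time_s: 5.42
ee_pos: [0.478, -0.0763, 0.0336]
ee_rot: [-0.001, 0.995, 0.098, -0.005]
force: [-38.1, -4.1, 32.1]
opening: 0.0003
```

```bash
python3 look.py w4 drawer_pull
```

```text
5.42 [ 0.478  -0.0763  0.0336] [-0.0011  0.9951  0.0983 -0.0047] [-0.39  0.5   0.59  2.1  -0.43  0.68 -0.88] 0.00027733311177493533
cam [ 0.55  -0.062  0.213]
drawer_pull 0.81 320.1 223.1 depth [ 0.526 -0.067  0.146] height [ 0.4888 -0.0735  0.038 ]
```

View pics/w4.png

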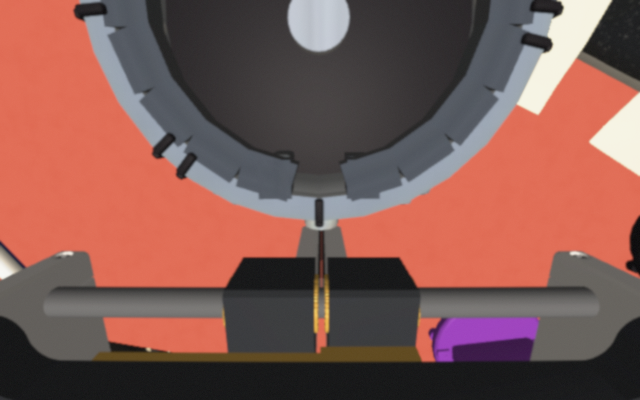

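The push met the hard stop: the force jumped to 38 N with no more travel. The notch is at (320,190) and its rib at (319,211), in line with the fingers, so the grinder's yaw is about 11.3°. I'll back off and rise for a view from above.

Request:
apply_moves:
  moves:
    - {"tx":-5,"ty":-1,"tz":0,"rx":0,"ry":0,"rz":0,"hand":1}
    - {"tx":-35,"ty":-7,"tz":5,"rx":0,"ry":0,"rz":0,"hand":1}
    - {"tx":-55,"ty":-11,"tz":40,"rx":0,"ry":0,"rz":0,"hand":-0.2}
    - {"tx":-55,"ty":-11,"tz":80,"rx":0,"ry":0,"rz":0,"hand":-0.2}
    - {"tx":-30,"ty":-11,"tz":120,"rx":0,"ry":0,"rz":0,"hand":-0.2}
    - {"tx":0,"ty":-2,"tz":160,"rx":0,"ry":0,"rz":0,"hand":-0.2}
    - {"tx":18,"ty":-2,"tz":200,"rx":0,"ry":0,"rz":0,"hand":-0.2}
    - {"tx":18,"ty":-2,"tz":220,"rx":0,"ry":0,"rz":0,"hand":-0.2}
    - {"tx":18,"ty":-2,"tz":220,"rx":0,"ry":0,"rz":0,"hand":-0.2}
    - {"tx":18,"ty":-2,"tz":220,"rx":0,"ry":0,"rz":0,"hand":-0.2}
    - {"tx":18,"ty":-2,"tz":220,"rx":0,"ry":0,"rz":0,"hand":-0.2}

```text
time_s: 6.43
ee_pos: [0.5007, -0.0774, 0.2539]
ee_rot: [-0.0, 0.995, 0.099, -0.0]
force: [0.6, 0.7, -0.5]
opening: 0.055
```

```bash
python3 look.py w5 drawer_pull grinder_mouth notch run_mark
python3 - <<'E'
from h import *
im,d=camera('top');save(im,'top1.png')
cal=get_calibration('top')
for q,h in [('drawer_pull',.038),('grinder_mouth',.145)]:
  for m in mark_of('top',q)[:2]: print(q,m['score'],atheight(cal,m['at'][0]*640,m['at'][1]*400,h))
E
```

```text
6.43 [ 0.5007 -0.0774  0.2539] [-2.000e-04  9.951e-01  9.910e-02 -2.000e-04] [-0.58  0.2   0.77  1.86 -0.15  1.14 -1.13] 0.05501323129317124
cam [ 0.571 -0.063  0.434]
drawer_pull 0.71 317.1 187.6 depth [ 0.491 -0.074  0.05 ] height [ 0.4881 -0.0742  0.038 ]
drawer_pull 0.25 315.9 117.2 depth [ 0.58  -0.056  0.13 ] height [ 0.5824 -0.0539  0.038 ]
grinder_mouth 0.74 314.1 115.4 depth [ 0.581 -0.054  0.131] height [ 0.5806 -0.0544  0.145 ]
grinder_mouth 0.25 166.4 217.5 depth [0.388 0.149 0.008] height [0.4466 0.0805 0.145 ]
notch 0.74 316.3 163.3 depth [ 0.534 -0.066  0.139] height [ 0.5351 -0.0656  0.145 ]
run_mark 0.92 281.2 158.7 depth [ 0.524 -0.022  0.076] height [ 0.5327 -0.0298  0.145 ]
run_mark 0.22 554.2 98.1 depth [ 0.665 -0.345  0.058] height [ 0.6431 -0.2795  0.145 ]
grinder_mouth 0.86 [ 0.58085832 -0.05275902  0.145     ]
```

View pics/w5.png

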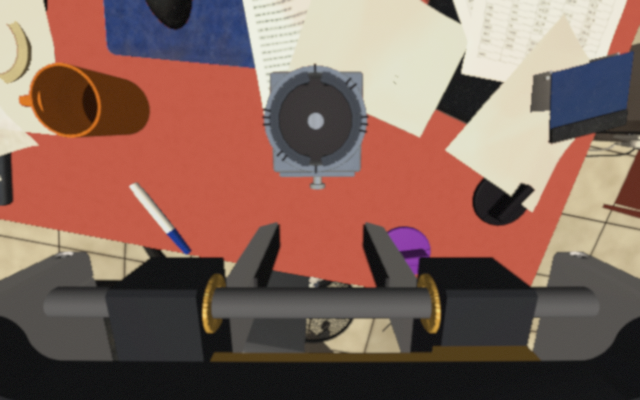

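Run:
```python
import cv2
a=cv2.imread('pics/w5.png');cv2.imwrite('pics/w5c.png',cv2.resize(a[55:205,250:380],None,fx=4,fy=4,interpolation=cv2.INTER_CUBIC))
```

```text
(no output)
```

View pics/w5c.png

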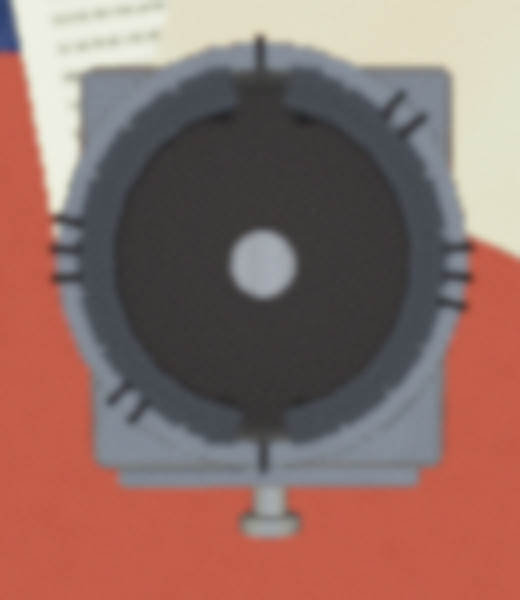

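Run:
```python
from h import *
import pickle
cal=pickle.load(open('w5.pkl','rb'))
f=lambda x,y:atheight(cal,250+x/4-.375,55+y/4-.375,.146)
pr=[('notch',(264,456),(260,53)),('run',((121+140)/2,(393+409)/2),((393+412)/2,(106+124)/2)),('lock',(65,249),(458,274))]
for n,a,b in pr:
    A,B=f(*a),f(*b);D=B-A;print(n,A,B,(A+B)/2,np.hypot(*D[:2]),np.degrees(np.arctan2(D[1],D[0])))
cal4=pickle.load(open('w4.pkl','rb'))
A=atheight(cal4,319,211,.146);print('w4 rib',A,A+.047*np.array([.981,.196,0]))
A=atheight(cal4,(164+186)/2,(145+165)/2,.146);print('w4 run',A)
```

```text
notch [ 0.5297543  -0.06594068  0.146     ] [ 0.62282085 -0.0466629   0.146     ] [ 0.57628758 -0.05630179  0.146     ] 0.09504218083188706 11.702726203656441
run [ 0.53676403 -0.03032777  0.146     ] [ 0.61610493 -0.08246055  0.146     ] [ 0.57643448 -0.05639416  0.146     ] 0.09493578937303089 -33.30784630280199
lock [ 0.56995692 -0.00855439  0.146     ] [ 0.58313404 -0.10388895  0.146     ] [ 0.57654548 -0.05622167  0.146     ] 0.09624092127392125 -82.13045122564324
w4 rib [ 0.52953689 -0.06583594  0.146     ] [ 0.57564389 -0.05662394  0.146     ]
w4 run [ 0.53636249 -0.02994373  0.146     ]
```

The collar ribs give three agreeing centres, (0.5764, −0.0563), with rib radius 47.5 mm (expected 47) and yaw 11.7°. The drawer is flush in the picture. Now for the lid.

Request:
apply_moves:
  moves:
    - {"tx":-10,"ty":-30,"tz":0,"rx":0,"ry":0,"rz":-7,"hand":-0.2}
    - {"tx":-20,"ty":-65,"tz":0,"rx":0,"ry":0,"rz":-14,"hand":-0.2}
    - {"tx":-30,"ty":-100,"tz":0,"rx":0,"ry":0,"rz":-21,"hand":-0.2}
    - {"tx":-40,"ty":-140,"tz":-20,"rx":0,"ry":0,"rz":-28,"hand":-0.2}
    - {"tx":-50,"ty":-180,"tz":-40,"rx":0,"ry":0,"rz":-35,"hand":-0.2}
    - {"tx":-52,"ty":-225,"tz":-50,"rx":0,"ry":0,"rz":-38,"hand":-0.2}
    - {"tx":-52,"ty":-233,"tz":-50,"rx":0,"ry":0,"rz":-38,"hand":-0.2}
    - {"tx":-52,"ty":-233,"tz":-50,"rx":0,"ry":0,"rz":-38,"hand":-0.2}
    - {"tx":-52,"ty":-233,"tz":-50,"rx":0,"ry":0,"rz":-38,"hand":-0.2}

```text
time_s: 7.58
ee_pos: [0.4483, -0.3116, 0.2039]
ee_rot: [0.0, 0.973, -0.231, -0.001]
force: [0.3, 1.0, 0.3]
opening: 0.0565
```

```bash
python3 look.py w6 lid_center lid_stub
```

```text
7.58 [ 0.4483 -0.3116  0.2039] [ 3.000e-04  9.729e-01 -2.314e-01 -6.000e-04] [-0.18  0.4   0.93  1.84 -0.36  1.09 -1.16] 0.056465446999859926
cam [ 0.512 -0.343  0.384]
lid_center 0.93 276.7 241.2 depth [ 0.464 -0.288  0.22 ] height [ 0.4062 -0.2228  0.027 ]
lid_center 0.58 317.7 116.7 depth [ 0.524 -0.345  0.054] height [ 0.5251 -0.3451  0.027 ]
lid_stub 0.72 259.7 253.5 depth [ 0.472 -0.288  0.254] height [ 0.3934 -0.1836  0.0035]
```

View pics/w6.png

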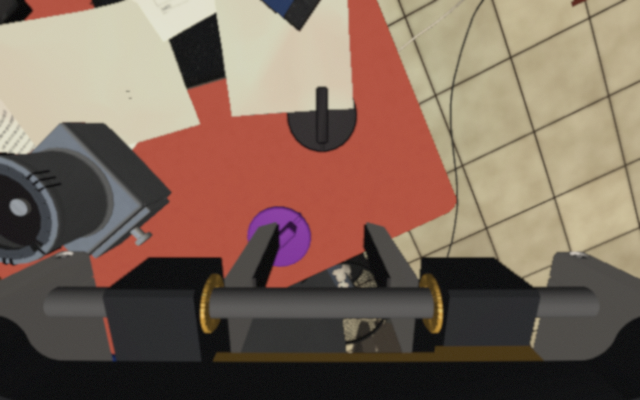

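Run:
```python
from h import *
import pickle
a=cv2.imread('pics/w6.png');cv2.imwrite('pics/w6c.png',cv2.resize(a[70:170,270:370],None,fx=5.5,fy=5.5,interpolation=cv2.INTER_CUBIC))
cal=pickle.load(open('w6.pkl','rb'));P=cloud(cal,np.load('w6.npy'))
print((P[84:156:4,286:362:4,2]*1000).astype(int))
```

```text
[[ 28  29  30  31  33  33  34  35  35  36  34  36  33  33  32  32  31   0
   -1]
 [ 28  31  32  35  35  34  36  36  53  55  55  35  34  34  35  34  35   0
    1]
 [ 28  29  32  35  35  36  38  36  55  54  54  38  35  37  34  35  37   0
    0]
 [ 29  31  35  35  35  38  39  39  53  54  53  38  38  38  38  37  37   1
    0]
 [ 31  32  35  34  36  38  39  39  54  53  55  40  40  39  39  38  39   1
    0]
 [ 30  32  35  37  37  38  39  43  56  55  55  41  40  41  39  40  40  23
    1]
 [ 32  33  35  36  37  39  41  41  55  53  54  41  41  41  40  41  23  25
    0]
 [  0  24  25  24  24  23  23  25  56  55  53  24  25  24  24  25  24  24
    1]
 [  0  24  24  23  24  24  23  23  53  54  53  24  24  24  24  25  24  24
    1]
 [  0  25  24  24  24  24  25  26  55  54  54  26  24  25  24  24  24  24
    0]
 [  0  24  25  25  23  25  25  25  54  54  53  24  24  24  24  24  24  23
    1]
 [  1  24  25  24  23  23  24  24  54  54  54  25  24  24  25  23  25  22
    0]
 [383   1  25  25  23  25  25  25  53  55  53  24  25  24  24  24  26   1
    1]
 [  1   0  23  24  23  24  25  24  54  55  54  24  23  24  24  25   0   0
    0]
 [  0   2   0  23  25  24  25  24  54  55  53  25  25  25  25  23   1   0
    1]
 [  0   0   0   1  23  24  25  24  25  27  24  25  25  24  24   0   0   1
    1]
 [  0   0  -1   0   0  21  24  26  25  26  24  24  23   0   1   0   0   1
    0]
 [  1   0   0   0   0   0   0   0   1   0   1   0   0   2   1   0   0   1
    0]]
```

View pics/w6c.png

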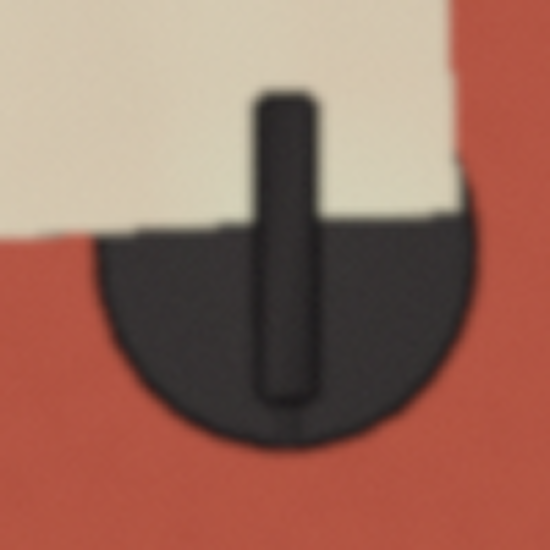

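Run:
```python
from h import *
import pickle
cal=pickle.load(open('w6.pkl','rb'))
f=lambda x,y,h:atheight(cal,270+x/5.5-.41,70+y/5.5-.41,h)
A=f(287,402,.054);B=f(286,93,.054);print(A,B,(A+B)/2,np.hypot(*(B-A)[:2]),np.degrees(np.arctan2(*(B-A)[1::-1])))
print('disc front',f(286,448,.024),'L',f(97,260,.024),'R',f(477,245,.024))
print('paper edge at bar',f(240,222,.041))
n=np.array([.9729,-.2314]);y=2*n*n[1]-[0,1];print('tool y',np.degrees(np.arctan2(y[1],y[0])),'x',np.degrees(np.arctan2(y[1],y[0]))+90)
```

```text
[ 0.49657783 -0.33617799  0.054     ] [ 0.55053394 -0.36309502  0.054     ] [ 0.52355589 -0.34963651  0.054     ] 0.060297501646020046 -26.513187053300257
disc front [ 0.48602165 -0.33072595  0.024     ] L [ 0.54174995 -0.31186598  0.024     ] R [ 0.50674686 -0.38845599  0.024     ]
paper edge at bar [ 0.53361109 -0.34380468  0.041     ]
tool y -116.75999719457339 x -26.759997194573387
```

The lid's centre is (0.5237, −0.3498) from the bar ends and (0.5242, −0.350) from the disc. The bar lies at −26.5° with length 60 mm (expected 62). The sheet starts about 6 mm past the lid's centre, at z≈41 mm. So I'll grip the clear half of the bar, draw the lid out, and then regrip at the centre.

Request:
apply_moves:
  moves:
    - {"tx":20,"ty":-10,"tz":-25,"rx":0,"ry":0,"rz":0,"hand":-0.1}
    - {"tx":45,"ty":-24,"tz":-60,"rx":0,"ry":0,"rz":0,"hand":-0.1}
    - {"tx":62,"ty":-32,"tz":-90,"rx":0,"ry":0,"rz":0,"hand":-0.1}
    - {"tx":62,"ty":-32,"tz":-125,"rx":0,"ry":0,"rz":0,"hand":-0.1}
    - {"tx":62,"ty":-32,"tz":-130,"rx":0,"ry":0,"rz":0,"hand":-0.1}
    - {"tx":62,"ty":-32,"tz":-130,"rx":0,"ry":0,"rz":0,"hand":-0.1}

```text
time_s: 8.23
ee_pos: [0.5102, -0.3412, 0.0734]
ee_rot: [-0.0, 0.973, -0.23, -0.002]
force: [0.1, 0.1, 1.1]
opening: 0.0515
```

```bash
python3 look.py w7
```

```text
8.23 [ 0.5102 -0.3412  0.0734] [-4.000e-04  9.732e-01 -2.299e-01 -1.600e-03] [-0.01  0.68  0.76  1.76 -0.57  0.94 -1.04] 0.051476217282980734
cam [ 0.575 -0.373  0.253]
```

View pics/w7.png

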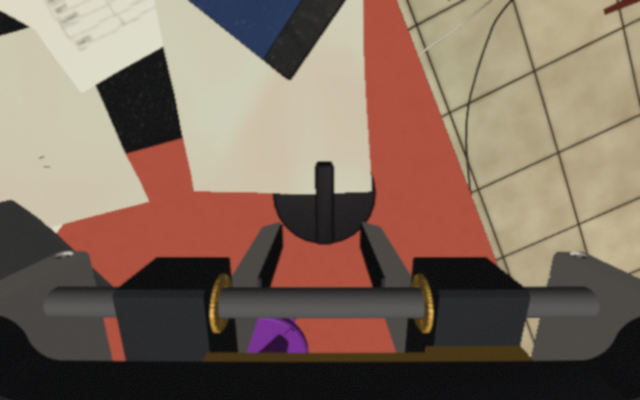

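Request:
apply_moves:
  moves:
    - {"tx":1,"ty":-2,"tz":-20,"rx":0,"ry":0,"rz":0,"hand":-0.1}
    - {"tx":1,"ty":-2,"tz":-40,"rx":0,"ry":0,"rz":0,"hand":-0.1}
    - {"tx":1,"ty":-2,"tz":-44,"rx":0,"ry":0,"rz":0,"hand":-0.1}
    - {"tx":1,"ty":-2,"tz":-44,"rx":0,"ry":0,"rz":0,"hand":1}
    - {"tx":1,"ty":-2,"tz":-44,"rx":0,"ry":0,"rz":0,"hand":1}
    - {"tx":1,"ty":-2,"tz":-44,"rx":0,"ry":0,"rz":0,"hand":1}
    - {"tx":1,"ty":-2,"tz":-44,"rx":0,"ry":0,"rz":0,"hand":1}
    - {"tx":1,"ty":-2,"tz":-44,"rx":0,"ry":0,"rz":0,"hand":1}

```text
time_s: 8.95
ee_pos: [0.5124, -0.3446, 0.0314]
ee_rot: [0.0, 0.973, -0.23, 0.001]
force: [0.0, -0.3, 0.0]
opening: 0.0217
```

Request:
apply_moves:
  moves:
    - {"tx":0,"ty":0,"tz":0,"rx":0,"ry":0,"rz":0,"hand":1}
    - {"tx":0,"ty":0,"tz":0,"rx":0,"ry":0,"rz":0,"hand":1}
    - {"tx":0,"ty":0,"tz":0,"rx":0,"ry":0,"rz":0,"hand":1}
    - {"tx":-7,"ty":4,"tz":1,"rx":0,"ry":0,"rz":0,"hand":1}
    - {"tx":-16,"ty":8,"tz":1,"rx":0,"ry":0,"rz":0,"hand":1}
    - {"tx":-27,"ty":13,"tz":1,"rx":0,"ry":0,"rz":0,"hand":1}
    - {"tx":-38,"ty":19,"tz":1,"rx":0,"ry":0,"rz":0,"hand":1}
    - {"tx":-46,"ty":23,"tz":1,"rx":0,"ry":0,"rz":0,"hand":1}
    - {"tx":-46,"ty":23,"tz":0,"rx":0,"ry":0,"rz":0,"hand":1}
    - {"tx":-46,"ty":23,"tz":0,"rx":0,"ry":0,"rz":0,"hand":1}

```text
time_s: 9.78
ee_pos: [0.4643, -0.3208, 0.0308]
ee_rot: [-0.001, 0.973, -0.231, -0.001]
force: [-5.8, 3.9, 10.4]
opening: 0.0136
```

```bash
python3 look.py w8
```

```text
9.78 [ 0.4643 -0.3208  0.0308] [-0.001   0.973  -0.2306 -0.0012] [-0.    0.66  0.73  1.91 -0.61  0.81 -0.97] 0.013615481113847184
cam [ 0.529 -0.353  0.211]
```

View pics/w8.png

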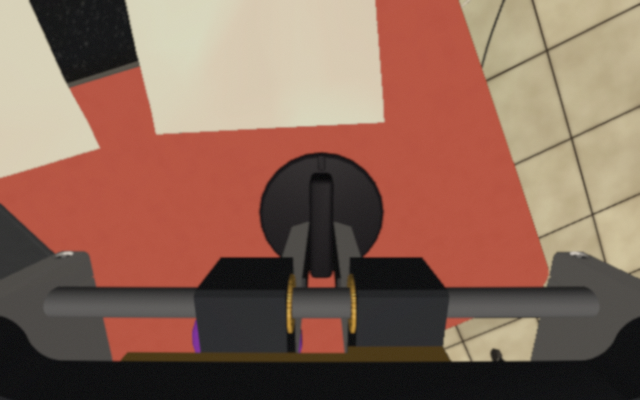

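The lid is clear of the paper. I'll measure it, then regrip at its centre.

Run:
```python
from h import *
import pickle
a=cv2.imread('pics/w8.png');cv2.imwrite('pics/w8c.png',cv2.resize(a[140:290,250:400],None,fx=4,fy=4,interpolation=cv2.INTER_CUBIC))
cal=pickle.load(open('w8.pkl','rb'))
f=lambda u,v,h:atheight(cal,u,v,h)
T=np.array([.4643,-.3208]);b=np.array([.8937,-.4486]);n=np.array([-b[1],b[0]])
for p in [(321,173,.054),(321,277,.054),(321,153,.024),(260,212,.024),(383,212,.024)]:
    w=f(*p)[:2];print(w,'along',(w-T)@b,'lat',(w-T)@n)
```

```text
[ 0.50637297 -0.34107568] along 0.04669628545850323 lat 0.0007535553785854229
[ 0.44898775 -0.31228341] along -0.017505101714101846 lat 0.0007421982865844874
[ 0.51385296 -0.34477764] along 0.055041851125224805 lat 0.0008006446742916777
[ 0.49674511 -0.28933788] along 0.014882284645977583 lat 0.04267256821488369
[ 0.45892237 -0.3648086 ] along 0.014936272157000618 lat -0.04174288801183361
```

View pics/w8c.png

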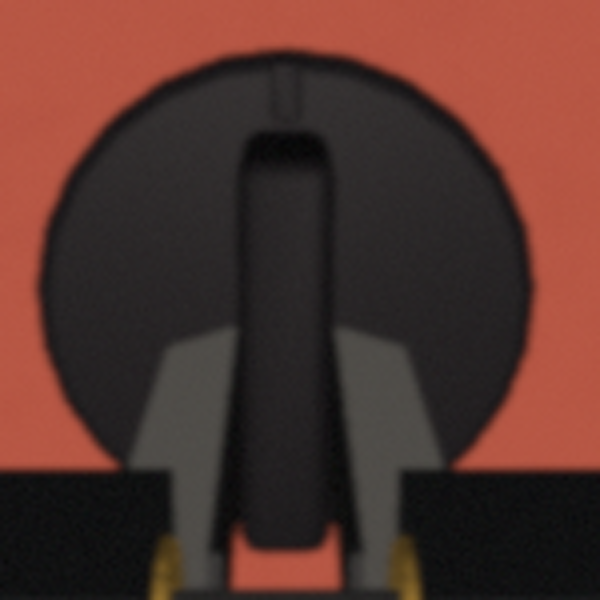

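Request:
apply_moves:
  moves:
    - {"tx":0,"ty":0,"tz":0,"rx":0,"ry":0,"rz":0,"hand":0.3}
    - {"tx":0,"ty":0,"tz":0,"rx":0,"ry":0,"rz":0,"hand":0.3}
    - {"tx":0,"ty":0,"tz":0,"rx":0,"ry":0,"rz":0,"hand":0.3}
    - {"tx":6,"ty":-3,"tz":-2,"rx":0,"ry":0,"rz":0,"hand":0.3}
    - {"tx":12,"ty":-6,"tz":-2,"rx":0,"ry":0,"rz":0,"hand":0.3}
    - {"tx":12,"ty":-6,"tz":-2,"rx":0,"ry":0,"rz":0,"hand":0.3}
    - {"tx":12,"ty":-6,"tz":-2,"rx":0,"ry":0,"rz":0,"hand":1}
    - {"tx":12,"ty":-6,"tz":-2,"rx":0,"ry":0,"rz":0,"hand":1}
    - {"tx":12,"ty":-6,"tz":-2,"rx":0,"ry":0,"rz":0,"hand":1}
    - {"tx":12,"ty":-6,"tz":-2,"rx":0,"ry":0,"rz":0,"hand":1}
    - {"tx":12,"ty":-6,"tz":-2,"rx":0,"ry":0,"rz":0,"hand":1}
    - {"tx":12,"ty":-6,"tz":-2,"rx":0,"ry":0,"rz":0,"hand":1}

```text
time_s: 10.83
ee_pos: [0.4779, -0.3274, 0.0284]
ee_rot: [-0.0, 0.973, -0.23, -0.0]
force: [-0.0, -0.1, -0.8]
opening: 0.014
```

```bash
python3 look.py w9;  python3 - <<'E'
from h import *
a=cv2.imread('pics/w9.png');cv2.imwrite('pics/w9c.png',cv2.resize(a[140:290,250:400],None,fx=4,fy=4,interpolation=cv2.INTER_CUBIC))
E
```

```text
10.83 [ 0.4779 -0.3274  0.0284] [-1.000e-04  9.731e-01 -2.303e-01 -0.000e+00] [ 0.01  0.69  0.72  1.87 -0.61  0.82 -0.98] 0.014029114701847338
cam [ 0.542 -0.359  0.208]
```

View pics/w9c.png

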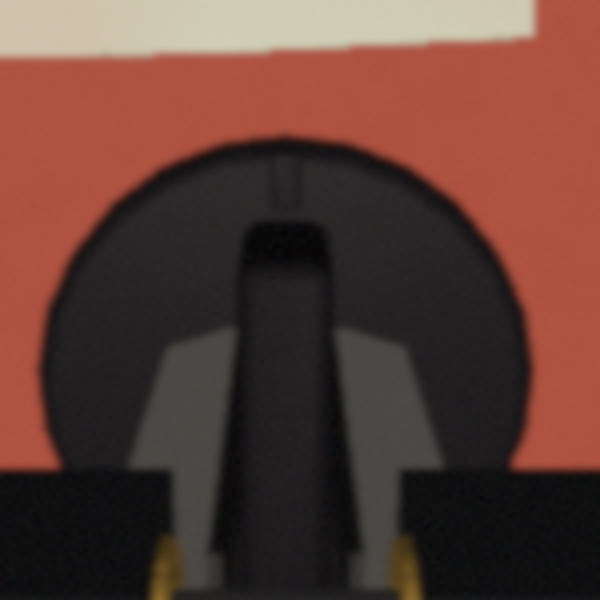

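Run:
```python
from h import *
import pickle
for nm,T,pts in [('w8',(.4643,-.3208),[('disc lo',321.25,140+52/4,.016,.0435),('barlo',321.25,140+130/4,.024,.031),('bartop',321.25,140+166/4,.054,.031)]),('w9',(.4779,-.3274),[('disc lo',321.25,140+138/4,.016,.0435),('disc hi',321.25,140+152/4,.024,.0435),('barlo',321.25,140+221/4,.024,.031),('bartop',321.25,140+258/4,.054,.031)])]:
  cal=pickle.load(open(nm+'.pkl','rb'))
  b=np.array([.8937,-.4486]);n=np.array([-b[1],b[0]])
  for p in pts:
    w=atheight(cal,p[1]-.4,p[2]-.4,p[3])[:2]-T;print(nm,p[0],'centre along',w@b-p[4],'lat',w@n)
```

```text
w8 disc lo centre along 0.011095089316718404 lat 0.0009145930368413616
w8 barlo centre along 0.01149926659262896 lat 0.0008977475181360453
w8 bartop centre along 0.01111979581027503 lat 0.0008367576602258571
w9 disc lo centre along -0.0031654429121038205 lat 0.0009107485348529131
w9 disc hi centre along -0.004198274161145869 lat 0.0009031654108168415
w9 barlo centre along -0.0033469956192055915 lat 0.0008946162292110919
w9 bartop centre along -0.0015955567284211512 lat 0.0008703136851407715
```

The lid's centre is about 3 mm behind the TCP along the bar. The 0.9 mm sideways reading is a camera bias that cancels out. Next I'll lift and carry the lid over the collar.

Request:
apply_moves:
  moves:
    - {"tx":0,"ty":0,"tz":20,"rx":0,"ry":0,"rz":0,"hand":1}
    - {"tx":0,"ty":0,"tz":50,"rx":0,"ry":0,"rz":0,"hand":1}
    - {"tx":0,"ty":0,"tz":85,"rx":0,"ry":0,"rz":0,"hand":1}
    - {"tx":0,"ty":10,"tz":120,"rx":0,"ry":0,"rz":4,"hand":1}
    - {"tx":10,"ty":30,"tz":155,"rx":0,"ry":0,"rz":9,"hand":1}
    - {"tx":20,"ty":55,"tz":180,"rx":0,"ry":0,"rz":14,"hand":1}
    - {"tx":32,"ty":85,"tz":190,"rx":0,"ry":0,"rz":19,"hand":1}
    - {"tx":44,"ty":115,"tz":190,"rx":0,"ry":0,"rz":24,"hand":1}
    - {"tx":56,"ty":145,"tz":190,"rx":0,"ry":0,"rz":29,"hand":1}
    - {"tx":68,"ty":175,"tz":190,"rx":0,"ry":0,"rz":33,"hand":1}
    - {"tx":80,"ty":205,"tz":190,"rx":0,"ry":0,"rz":36,"hand":1}
    - {"tx":90,"ty":235,"tz":190,"rx":0,"ry":0,"rz":38.3,"hand":1}
    - {"tx":98,"ty":260,"tz":190,"rx":0,"ry":0,"rz":38.3,"hand":1}
    - {"tx":102,"ty":271,"tz":190,"rx":0,"ry":0,"rz":38.3,"hand":1}
    - {"tx":102,"ty":271,"tz":190,"rx":0,"ry":0,"rz":38.3,"hand":1}
    - {"tx":102,"ty":271,"tz":190,"rx":0,"ry":0,"rz":38.3,"hand":1}

```text
time_s: 12.22
ee_pos: [0.5798, -0.0569, 0.2183]
ee_rot: [0.0, 0.995, 0.102, -0.0]
force: [0.4, -1.6, -1.0]
opening: 0.0136
```

```bash
python3 look.py w10;  python3 - <<'E'
from h import *
s=read_state();print(s['force'],s['wrist_torque'],s['opening'])
n=s['ee_rot'];y=2*np.arctan2(n[2],n[1]);print('tool x yaw',np.degrees(y))
im,d=camera('side');save(im[130:230,240:400],'s10.png')
a=cv2.imread('pics/s10.png');cv2.imwrite('pics/s10.png',cv2.resize(a,None,fx=5,fy=5,interpolation=cv2.INTER_CUBIC))
E
```

```text
12.22 [ 0.5798 -0.0569  0.2183] [ 2.000e-04  9.948e-01  1.017e-01 -2.000e-04] [-0.5   0.4   0.71  1.73 -0.28  1.12 -1.08] 0.013567623866061924
cam [ 0.65  -0.042  0.398]
[ 0.36165821 -1.16664549 -1.46572173] [-0.066419    0.16666089  0.01992511] 0.013929368590582298
tool x yaw 11.599413201537606
```

View pics/w10.png

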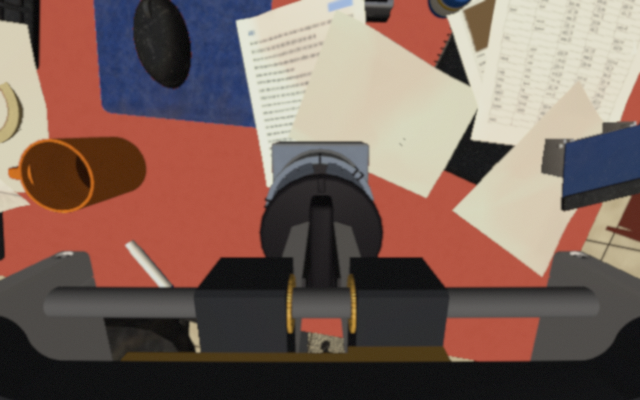

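View pics/s10.png

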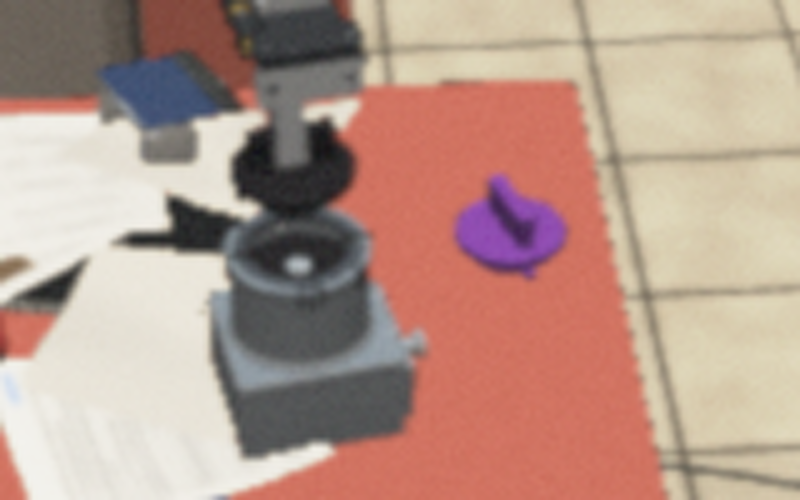

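Run:
```python
from h import *
a=cv2.imread('pics/w10.png');cv2.imwrite('pics/w10c.png',cv2.resize(a[130:280,240:400],None,fx=5,fy=5,interpolation=cv2.INTER_CUBIC))
import pickle
cal=pickle.load(open('w10.pkl','rb'));yaw=np.radians(11.65);u=np.array([np.cos(yaw),np.sin(yaw)]);c=np.array([.5764,-.0563])
print('rib pred',proj(cal,[[*(c+.047*u),.147],[*(c+.0435*u),.206]]))
```

```text
rib pred [[319.62410216 159.84997144]
 [319.23121559 174.57078658]]
```

View pics/w10c.png

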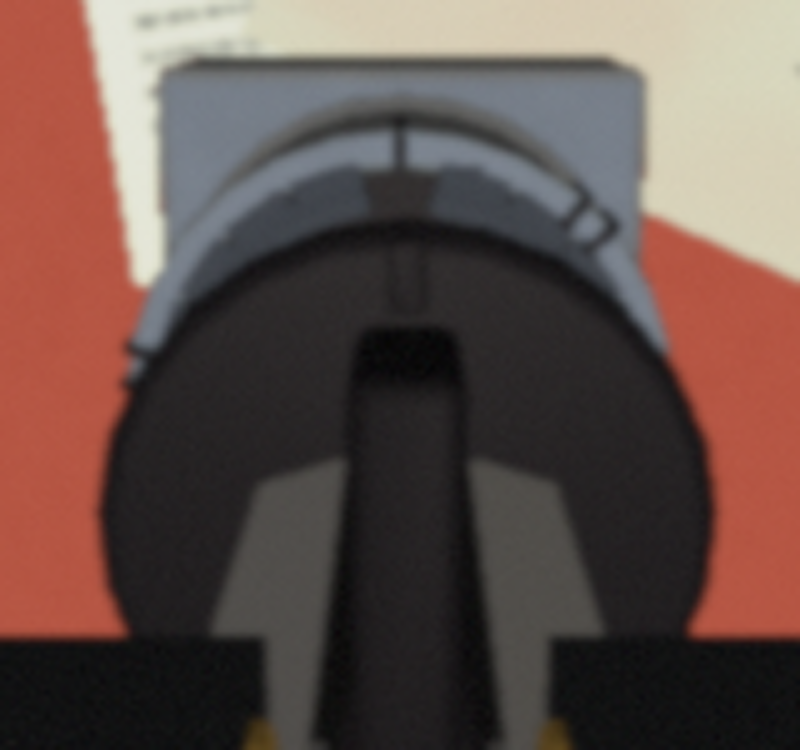

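The rib (319.9,158.5) and the lid edge (321.3,173.5) both fall within about 1 px of their predicted positions along x. The lid needs about 0.7 mm to the left. Now to descend.

Request:
apply_moves:
  moves:
    - {"tx":0,"ty":0.7,"tz":-20,"rx":0,"ry":0,"rz":0,"hand":1}
    - {"tx":0,"ty":0.7,"tz":-35,"rx":0,"ry":0,"rz":0,"hand":1}
    - {"tx":0,"ty":0.7,"tz":-40,"rx":0,"ry":0,"rz":0,"hand":1}
    - {"tx":0,"ty":0.7,"tz":-43,"rx":0,"ry":0,"rz":0,"hand":1}
    - {"tx":0,"ty":0.7,"tz":-45,"rx":0,"ry":0,"rz":0,"hand":1}
    - {"tx":0,"ty":0.7,"tz":-47,"rx":0,"ry":0,"rz":0,"hand":1}
    - {"tx":0,"ty":0.7,"tz":-49,"rx":0,"ry":0,"rz":0,"hand":1}
    - {"tx":0,"ty":0.7,"tz":-50,"rx":0,"ry":0,"rz":0,"hand":1}

```text
time_s: 12.98
ee_pos: [0.5802, -0.0559, 0.1687]
ee_rot: [-0.0, 0.995, 0.102, 0.0]
force: [-0.1, 0.4, -0.6]
opening: 0.0136
```

The underside is about 5 mm inside the collar with no contact force, so I'll go on down.

Request:
apply_moves:
  moves:
    - {"tx":0,"ty":0,"tz":-2,"rx":0,"ry":0,"rz":0,"hand":1}
    - {"tx":0,"ty":0,"tz":-4,"rx":0,"ry":0,"rz":0,"hand":1}
    - {"tx":0,"ty":0,"tz":-6,"rx":0,"ry":0,"rz":0,"hand":1}
    - {"tx":0,"ty":0,"tz":-8,"rx":0,"ry":0,"rz":0,"hand":1}
    - {"tx":0,"ty":0,"tz":-9.5,"rx":0,"ry":0,"rz":0,"hand":1}
    - {"tx":0,"ty":0,"tz":-10.5,"rx":0,"ry":0,"rz":0,"hand":1}
    - {"tx":0,"ty":0,"tz":-10.5,"rx":0,"ry":0,"rz":0,"hand":1}

```text
time_s: 13.57
ee_pos: [0.5792, -0.0565, 0.1575]
ee_rot: [0.0, 0.995, 0.101, -0.001]
force: [-5.5, -2.8, 0.1]
opening: 0.0139
```

Request:
apply_moves:
  moves:
    - {"tx":-0.5,"ty":-0.3,"tz":-0.5,"rx":0,"ry":0,"rz":0,"hand":1}
    - {"tx":-0.8,"ty":-0.4,"tz":-1,"rx":0,"ry":0,"rz":0,"hand":1}
    - {"tx":-0.8,"ty":-0.4,"tz":-1,"rx":0,"ry":0,"rz":0,"hand":1}
    - {"tx":-0.8,"ty":-0.4,"tz":-1,"rx":0,"ry":0,"rz":0,"hand":1}

```text
time_s: 13.9
ee_pos: [0.5791, -0.0565, 0.1574]
ee_rot: [-0.0, 0.995, 0.101, -0.0]
force: [-6.0, -1.7, 9.5]
opening: 0.0136
```

```bash
python3 look.py w11;  python3 - <<'E'
from h import *
s=read_state();print(s['force'],s['wrist_torque'],s['opening'])
a=cv2.imread('pics/w11.png');cv2.imwrite('pics/w11c.png',cv2.resize(a[130:280,240:400],None,fx=5,fy=5,interpolation=cv2.INTER_CUBIC))
im,d=camera('side');save(im,'s11.png')
a=im[130:230,240:400,::-1];cv2.imwrite('pics/s11.png',cv2.resize(a,None,fx=5,fy=5,interpolation=cv2.INTER_CUBIC))
E
```

```text
13.9 [ 0.5791 -0.0565  0.1574] [-1.000e-04  9.948e-01  1.015e-01 -1.000e-04] [-0.47  0.46  0.67  1.79 -0.34  1.01 -1.03] 0.013618955746985744
cam [ 0.649 -0.042  0.337]
[-5.89457606 -0.49502698  9.41962494] [-0.18608308  1.5453255  -0.09850742] 0.013966305369503022
```

View pics/w11c.png

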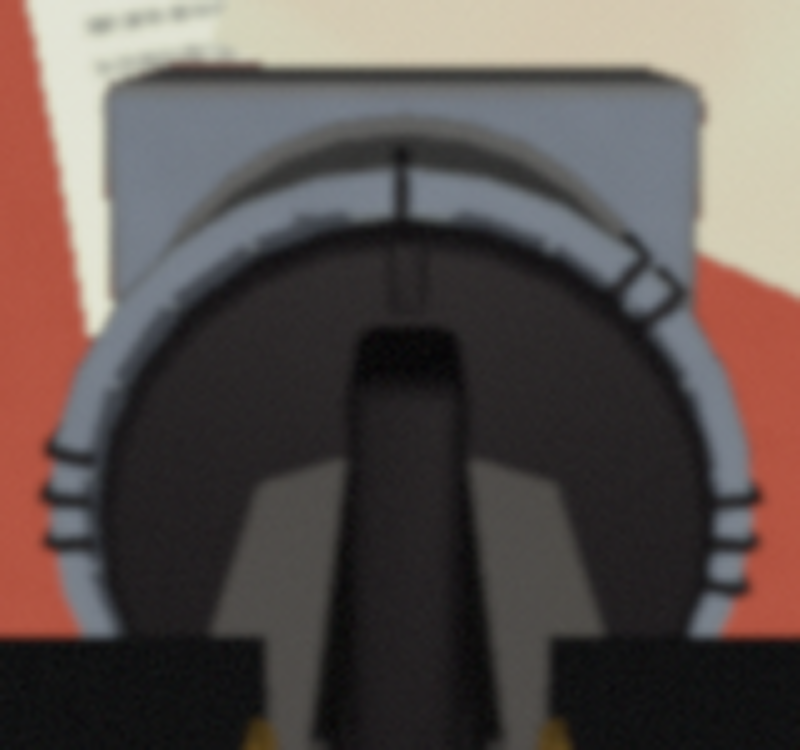

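View pics/s11.png

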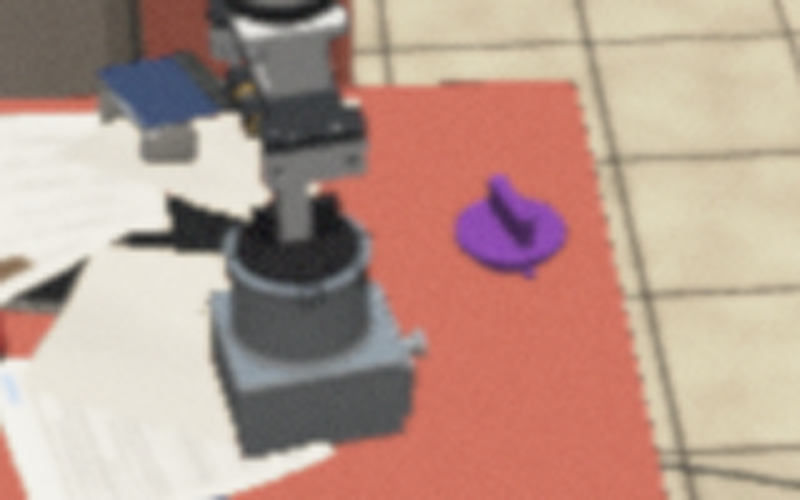

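Seated: there is 9.5 N of upward contact and the tick lines up with the entry rib. Now I'll twist clockwise, turning about the grinder's axis.

Request:
apply_moves:
  moves:
    - {"tx":-0.7,"ty":0,"tz":0,"rx":0,"ry":0,"rz":0,"hand":1}
    - {"tx":-0.7,"ty":0,"tz":0,"rx":0,"ry":0,"rz":0,"hand":1}
    - {"tx":-0.8,"ty":-0.2,"tz":0,"rx":0,"ry":0,"rz":-3,"hand":1}
    - {"tx":-0.8,"ty":-0.3,"tz":0,"rx":0,"ry":0,"rz":-6,"hand":1}
    - {"tx":-0.8,"ty":-0.5,"tz":0,"rx":0,"ry":0,"rz":-9,"hand":1}
    - {"tx":-0.9,"ty":-0.6,"tz":0,"rx":0,"ry":0,"rz":-12,"hand":1}
    - {"tx":-0.9,"ty":-0.8,"tz":0,"rx":0,"ry":0,"rz":-15,"hand":1}
    - {"tx":-0.9,"ty":-0.9,"tz":0,"rx":0,"ry":0,"rz":-18,"hand":1}
    - {"tx":-1,"ty":-1.1,"tz":0,"rx":0,"ry":0,"rz":-20,"hand":1}
    - {"tx":-1,"ty":-1.1,"tz":0,"rx":0,"ry":0,"rz":-20,"hand":1}

```text
time_s: 14.83
ee_pos: [0.5788, -0.057, 0.1574]
ee_rot: [-0.0, 0.997, -0.074, 0.001]
force: [-0.1, 1.4, 6.6]
opening: 0.0138
```

```bash
python3 look.py w12;  python3 - <<'E'
from h import *
s=read_state();print(s['force'],s['wrist_torque'],s['opening']);n=s['ee_rot'];print(np.degrees(2*np.arctan2(n[2],n[1])))
a=cv2.imread('pics/w12.png');cv2.imwrite('pics/w12c.png',cv2.resize(a[130:280,240:400],None,fx=5,fy=5,interpolation=cv2.INTER_CUBIC))
E
```

```text
14.83 [ 0.5788 -0.057   0.1574] [-1.000e-04  9.973e-01 -7.360e-02  6.000e-04] [-0.53  0.49  0.76  1.79 -0.39  1.02 -1.34] 0.013767593049700301
cam [ 0.649 -0.067  0.337]
[-0.06531579 -0.13677263  5.53710388] [0.26206503 0.3231719  0.00551953] 0.014041393184767327
-8.342510003350938
```

View pics/w12c.png

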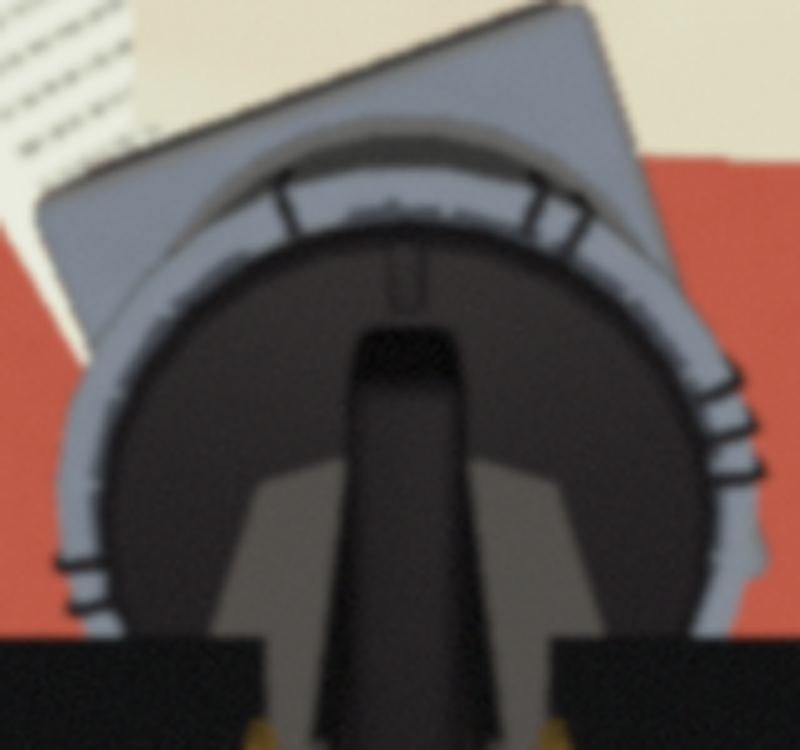

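The lid turns with the grip and the forces are small. The tick is now between the entry rib (287,205) and the run ribs (560,210) in the crop. I'll turn the remaining 25°.

Request:
apply_moves:
  moves:
    - {"tx":0,"ty":-0.1,"tz":0,"rx":0,"ry":0,"rz":-3,"hand":1}
    - {"tx":-0.1,"ty":-0.3,"tz":0,"rx":0,"ry":0,"rz":-6,"hand":1}
    - {"tx":-0.1,"ty":-0.4,"tz":0,"rx":0,"ry":0,"rz":-9,"hand":1}
    - {"tx":-0.2,"ty":-0.6,"tz":0,"rx":0,"ry":0,"rz":-12,"hand":1}
    - {"tx":-0.3,"ty":-0.7,"tz":0,"rx":0,"ry":0,"rz":-15,"hand":1}
    - {"tx":-0.3,"ty":-0.9,"tz":0,"rx":0,"ry":0,"rz":-18,"hand":1}
    - {"tx":-0.4,"ty":-1,"tz":0,"rx":0,"ry":0,"rz":-21,"hand":1}
    - {"tx":-0.4,"ty":-1.2,"tz":0,"rx":0,"ry":0,"rz":-24,"hand":1}
    - {"tx":-0.4,"ty":-1.2,"tz":0,"rx":0,"ry":0,"rz":-25,"hand":1}
    - {"tx":-0.4,"ty":-1.2,"tz":0,"rx":0,"ry":0,"rz":-25,"hand":1}
    - {"tx":-0.4,"ty":-1.2,"tz":0,"rx":0,"ry":0,"rz":-25,"hand":1}
    - {"tx":-0.4,"ty":-1.2,"tz":0,"rx":0,"ry":0,"rz":-25,"hand":1}

```text
time_s: 15.88
ee_pos: [0.5783, -0.0585, 0.1574]
ee_rot: [-0.0, 0.958, -0.287, 0.0]
force: [-0.8, 1.1, 6.5]
opening: 0.0136
```

```bash
python3 look.py w13;  python3 - <<'E'
from h import *
s=read_state();print(s['force'],s['wrist_torque'],s['opening'],np.abs(s['joint_vel']).max());n=s['ee_rot'];print(np.degrees(2*np.arctan2(n[2],n[1])))
a=cv2.imread('pics/w13.png');cv2.imwrite('pics/w13c.png',cv2.resize(a[130:280,240:400],None,fx=5,fy=5,interpolation=cv2.INTER_CUBIC))
E
```

```text
15.88 [ 0.5783 -0.0585  0.1574] [-2.000e-04  9.581e-01 -2.866e-01  5.000e-04] [-0.6   0.52  0.86  1.8  -0.45  1.04 -1.71] 0.01363364771252779
cam [ 0.638 -0.097  0.337]
[-1.53188968  0.24916032  6.25925005] [0.06871663 0.43565477 0.17900781] 0.013878358553561884 0.0024959748919821767
-33.30589813184892
```

View pics/w13c.png

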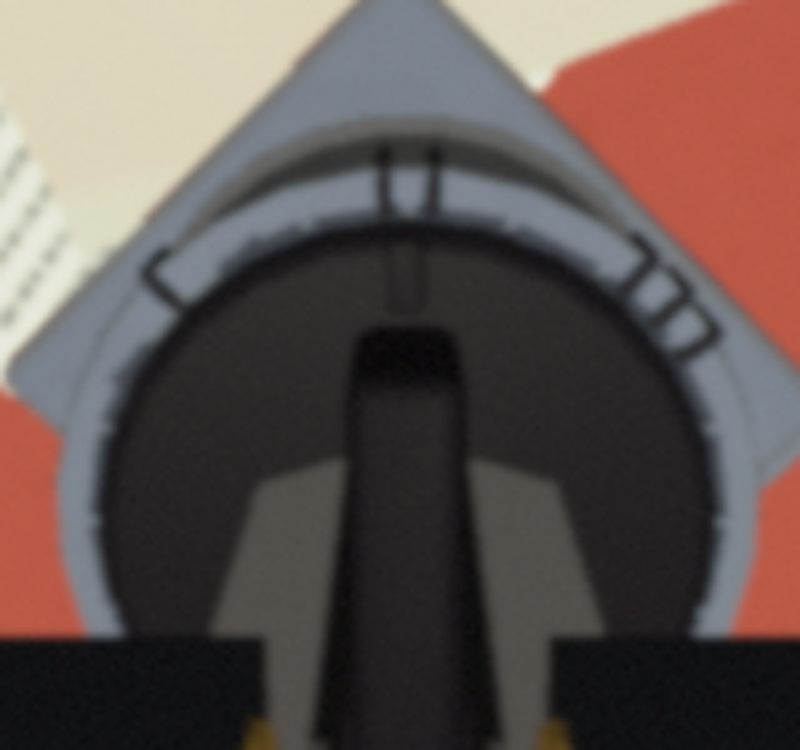

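The lid's tick (407,275) sits midway between the two run ribs (385 and 432), and the wrist carries the spring's torque of about 0.18 N m. I'll check the drawer and bystanders once more, then hand in.

Run:
```python
from h import *
im,d=camera('side');save(im,'s14f.png')
a=im[120:270,220:440,::-1];cv2.imwrite('pics/s14.png',cv2.resize(a,None,fx=3.6,fy=3.6,interpolation=cv2.INTER_CUBIC))
```

```text
(no output)
```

View pics/s14.png

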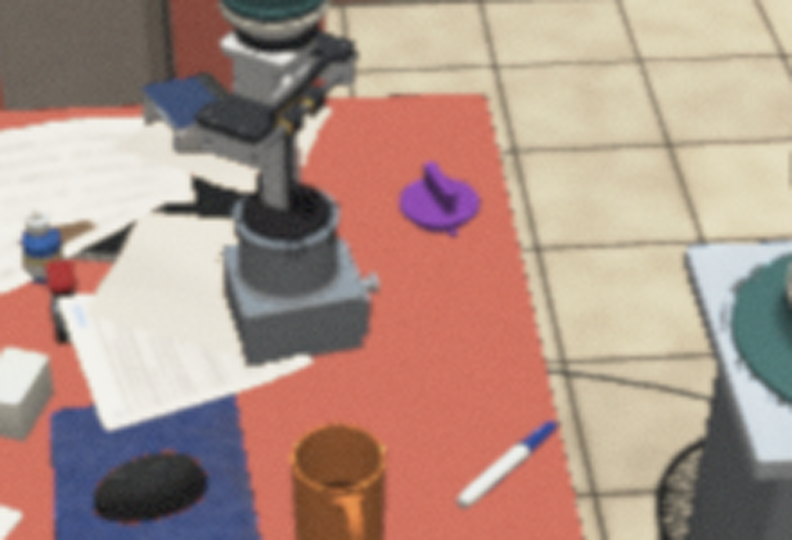

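The drawer is shut with its knob at (370,283). The mug, the pen and the purple look-alike stand as at the start. Handing in.

```bash
python3 -c "
from rig import *
print(hand_in())"
```

```text
the job is handed in; nothing more can be done
None
```

I shut the drawer, seated the black lid, twisted it to the run mark and handed in at about 16 s, still gripping it. No verdict was reported, and the ring angle itself was never read; I judged it from the rib marks and the tool angle.

- **Drawer:** I pushed it to its hard stop. The force peaked at 38 N, close to the 40 N limit. Later pictures show the drawer front flush.
- **Lid:** A sheet of paper covered half of it, so I slid it clear and regripped it near the centre before lifting. The lid dropped into the collar without resistance, and I felt about 9 N when it seated.
- **Twist:** I turned it 45° clockwise. In the last wrist picture the lid's tick sits midway between the two run ribs. The arm was at rest, with about 0.18 N m of turning load at the wrist, 6 N pressing down and the fingers closed on the bar at 13.6 mm.
- **Other things:** In the last side view the mug, the pen and the purple look-alike are where they started. I did not check the calculator, tape and hole punch separately, but the arm never worked near them except to pass over.

The wrist camera's sideways readings ran about 0.9 mm off against the grip, which I allowed for when seating the lid. No other check disagreed.

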